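# Roll the rolling pin into its V rest

### The arm

A 7-joint arm with a two-finger parallel gripper is mounted at the origin on the work surface. World frame = base frame: x ahead of the robot, y to its left, z up, the work surface at z = 0. Lengths are in m, angles in rad, forces in N, time in s.
With the tool pointing down it reaches from about 0.35 to 0.9 m from the base axis. Payload 7.2 kg.
Tool frame: the origin (TCP) lies at the very end of the fingers, on their centre line; the grasp point (between the pads) lies 19 mm behind it; x points along the fingers, y is the direction in which the jaws open and shut, and the axes are right-handed (so a half turn about x gives the same grasp; the last joint's range is limited). The gripper opens to 85 mm and grips with 20 to 120 N. Pads are 22 mm wide; open, the fingers measure 114 mm over their backs; the gripper's body (76 mm by 85 mm) begins 54 mm behind the grasp point. The pads swing forward as they close: fully open they stand 13 mm farther back than shut.
Start: joints at [-1.306, 0.411, -0.013, 1.596, 0.006, 1.134, -0.082], TCP at [0.204, 0.591, 0.231] pointing down, gripper open.
Joint ranges: [-2.95, 2.95], [-0.29, 1.99], [-1.47, 1.44], [0.14, 2.54], [-1.03, 4.17], [0.13, 1.85], [-2.86, 2.86]. Speed limits (rad/s): [2.39, 2.39, 3.01, 3.01, 3.14, 3.14, 3.14].

### API

Orientations are given as a unit quaternion [w, x, y, z].
In Python, from workcell import bot gives the robot as it stands.
- The arm moves only by the shell command python3 -m handwheel 'ROWS'. ROWS is JSON, one flat list of numbers, 7 for each row, row after row: the turn, a rotation vector about the tool's x, y, z in rad, then the shift along the tool's x, y, z in mm, then the gripper command: -1 is shut, 1 is fully open, values between are in proportion. A call has exactly 5 rows; each row shifts and turns the commanded pose from where the row before left it, along the tool's axes as they then stand; what a row does not reach is not made up. A row lasts 1/10 s, in which the tool goes at most 50 mm and 8.59 degrees, less where a joint would pass 70% of its speed; a pose out of reach is approached as far as the arm can. A call is refused whole if a number of a shift passes 50 or a number of a turn 0.15, either way. A call with a gripper value outside its range is refused whole. The fingers move at their own pace and stop on an object; the grip force is fixed at half the most. Time passes only in rows, so rows that do not move let the fingers close, or fill a call up. It gives the time, the measured TCP pose, the force and the opening at its end, in the units of the state.
- bot.get_obs(): the state, without advancing time (a new reading comes with each control period).
- bot.camera(name): name is "scene" or "top" or "wrist"; returns the picture (400x640x3 uint8, red, green, blue); there is no depth.
- bot.calibration(name): a dict with "camera_matrix" (3x3 intrinsics, pixels), "k1" (the pictures are not rectified: a ray, as slopes to the right and down, at radius r is drawn at 1 + k1 r^2 times it, then the intrinsics apply), "cam_to_world" (4x4, takes a point from camera to world coordinates). Camera axes: x right, y down, z forward; pixel columns grow to the right and rows downward; lengths in m; the calibration is good to about 2 mm. A picture is of the moment at which its call begins: read the wrist's pose just before it. calibration takes no time and is no camera call; for the wrist camera it gives the pose at the moment of the call.
- bot.job_done(): hands the job in, once; it reports no verdict.
The state is a dict: "time_s": time; "joints": joint angles; "qvel": joint speeds; "joint_torque": joint torques, N m; "tcp_pos": TCP position; "ee_rot": TCP orientation; "ft_force": force on the tool from outside, world axes, zero at the start; "torque": the same for the moment, N m; "opening": finger opening in m.
Only numpy, scipy, OpenCV 4.12 (cv2) and the standard library are available. Lean on these libraries where they do the work, as an engineer would, in place of code of your own. Each camera call takes 0.05 s, during which the arm holds its last target. There are 200 camera calls.

### The job

Put the loose rolling pin away without picking it up: push it from its side with the fingers so that it rolls along the counter, up the low ramp of the bamboo rest and down into the V groove. It must end lying still and fully down in the groove, sticking out at both ends of the rest; never grip, lift or tip it, leave the sugar bowl, the glass cup and the coaster holder alone, and finish clear of everything.

Things in the scene. Friction and masses are not known exactly. Their poses are not given: they have to be found in the camera images.
- pin_mid (a point): Centre of the rolling pin: a plain cylinder of mid-brown wood, no handles, 44 mm diameter, 250 mm long, about 0.24 kg, loose on the counter (centre 22 mm up), 200 to 280 mm short of the groove on its ramp side, roughly parallel to it. x axis along the pin; y and z turn as it rolls (z up at the start).
- pin: The same pin, same origin and axes. Lacquered: friction about 0.4 against fingers and all else, so fingers pushed level against its side make it roll, straight on and square to its own axis; left alone it soon stops. On the open counter it hardly turns when pushed off-centre; where one end is held back (by the ramp, say) pushing the other squares it up.
- groove (a point): Where the pin's centre must come to rest: middle of the groove of the bamboo V rest, 28 mm above the counter. The rest is fixed. x runs along the groove (level), y level across it in the direction in which the pin is rolled in, z up. The rest reaches 60 mm either side of this point along x.
- rest: The V rest, origin at counter height under point groove, same axes. Profile along y: ramp from the counter at y = -56 mm up to a crest 12 mm high at y = -16 mm; groove falls at 35 degrees to 1 mm high at y = 0, rises at 35 degrees to 26 mm at y = +36 mm, flat top to y = +50 mm. Fingertips kept 15 mm above the counter pass over ramp and crest.
- sugar_bowl: White porcelain sugar bowl with a lid, 90 mm across, 95 mm high, standing loose beyond the far side of the rest. Origin at the centre of its foot, z up. Not to be disturbed.
- cup: Small clear glass cup, 56 mm across, 65 mm high, standing loose to the right of the pin, on the side away from the rest. Origin at the centre of its foot, z up. Not to be disturbed.
- coasters: Square bamboo coaster holder with four corner posts and four round coasters, 100 x 100 mm, 60 mm high, standing loose, left of the rest and farther from the robot. Origin at the centre of its underside, z up. Not to be disturbed.

How it is judged:
On the way, in this order (a step that is already met when the one before it is completed fails the run):
1. the pin has rolled at least about a fifth of a turn while still on the counter before the rest's crest (angle between pin_mid's own z axis and vertical above 1.2 rad and y of pin_mid in the frame of groove below -0.03 m and height (world z) of pin_mid below 0.034 m).
2. the pin lies down in the groove (x of pin_mid in the frame of groove between -0.05 and 0.05 m and y of pin_mid in the frame of groove between -0.005 and 0.005 m and z of pin_mid in the frame of groove between -0.004 and 0.003 m and angle between the x axis of pin_mid and the x axis of groove, either way round below 0.07 rad), for 0.2 s.
At the end, for the whole second after the job is handed in: The pin lies still (under 20 mm/s) in the groove: centre within 5 mm of the groove's middle line, within 50 mm of the rest's middle along it, 4 mm below to 3 mm above the seated height, axis within 0.07 rad of the groove (all of step 2 and linear speed of pin below 0.02 m/s); the robot touches nothing.
It fails at once if the rolling pin is gripped or squeezed by the fingers (contact force between the fingers and pin above 30 N).
It fails at once if the rolling pin is lifted, or one end of it raised (height (world z) of pin_mid above 0.045 m or angle between pin_mid's own x axis and vertical below 1.35 rad or angle between pin_mid's own x axis and vertical above 1.79 rad).
It fails at once if the sugar bowl is shifted more than 20 mm or tipped (distance of sugar_bowl from where it was at the start of the episode above 0.02 m or angle between sugar_bowl's own z axis and vertical above 0.3 rad).
It fails at once if the glass cup is shifted more than 20 mm or tipped (distance of cup from where it was at the start of the episode above 0.02 m or angle between cup's own z axis and vertical above 0.3 rad).
It fails at once if the coaster holder is shifted more than 20 mm or tipped (distance of coasters from where it was at the start of the episode above 0.02 m or angle between coasters's own z axis and vertical above 0.3 rad).
It also fails if it takes over 45 s, if anything falls off the work surface, if the arm or the gripper's body presses on something with over 40 N, if the wrist force passes 120 N, or if a joint passes its speed limit or range.

## Working session

There is one attempt and no reset: what is moved stays moved. The work goes in short steps, Python scripts to look and compute and a shell command to move; the robot and the scene stay as the last step left them, time stands still between calls to the robot, and variables do not carry over. Pictures are saved under pics/ and viewed, about 8 in all and at most 12, crops included, and the job is handed in when it is done.

```bash
mkdir -p pics; ls
python3 - <<'E'
from workcell import bot
import cv2
o=bot.get_obs();print({k:o[k] for k in("time_s","tcp_pos","ee_rot","ft_force","opening")})
for n in("scene","top"):
    cv2.imwrite(f"pics/{n}0.png",bot.camera(n)[:,:,::-1]);c=bot.calibration(n);print(n,c)
E
```

```text
pics
{'time_s': 0.0, 'tcp_pos': array([0.20405017, 0.59019344, 0.23041999]), 'ee_rot': array([ 0.69727142,  0.11651045,  0.69741028, -0.11771482]), 'ft_force': array([ 0.61120086, -0.68026844, -0.07762252]), 'opening': 0.08507445309418603}
scene {'camera_matrix': array([[487.01043063,   0.        , 324.34618639],
       [  0.        , 487.01043063, 199.00711064],
       [  0.        ,   0.        ,   1.        ]]), 'k1': -0.10552933070901183, 'cam_to_world': array([[-0.86269965,  0.33893162, -0.37533274,  1.06694928],
       [ 0.50568654,  0.57005189, -0.64755074,  0.818916  ],
       [-0.00551628, -0.74844251, -0.66317673,  0.92279006],
       [ 0.        ,  0.        ,  0.        ,  1.        ]])}
top {'camera_matrix': array([[369.10436007,   0.        , 315.14128196],
       [  0.        , 369.10436007, 194.4664702 ],
       [  0.        ,   0.        ,   1.        ]]), 'k1': 0.00629810284837411, 'cam_to_world': array([[ 0.00274501, -0.99798339,  0.06341624,  0.49439796],
       [-0.99999092, -0.00253272,  0.00342777, -0.04522827],
       [-0.00326024, -0.06342507, -0.99798128,  1.14964517],
       [ 0.        ,  0.        ,  0.        ,  1.        ]])}
```

View pics/top0.png

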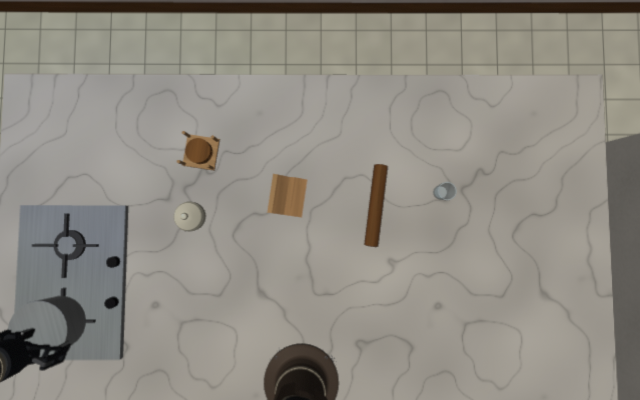

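View pics/scene0.png

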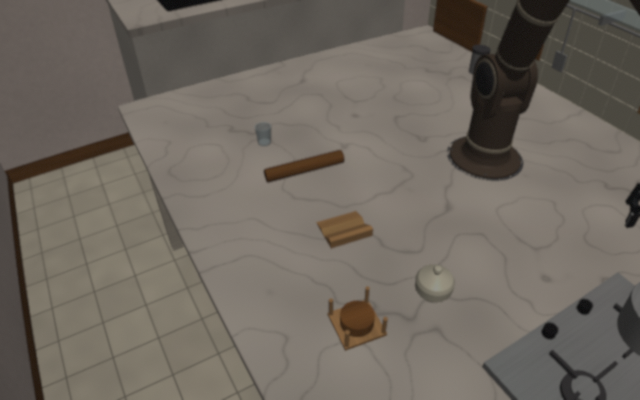

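The top view shows the pin from about (380,165) to (372,246), the rest at (288,196), the cup at (444,191), the bowl at (189,216) and the coasters at (200,152). The scene view agrees with this layout. Next I'll measure.

```bash
cat > h.py <<'E'
from workcell import bot
import cv2, numpy as np
def ray(n,px,z,c=None):
    c=c or bot.calibration(n);K=np.array(c["camera_matrix"]);T=np.array(c["cam_to_world"])
    px=np.atleast_2d(np.float64(px)); d=cv2.undistortPoints(px[:,None],K,np.array([c["k1"],0,0,0.]))[:,0]
    w=np.c_[d,np.ones(len(d))]@T[:3,:3].T;o=T[:3,3]
    return (o+w*((z-o[2])/w[:,2])[:,None])[:,:2]
def blob(im,lo,hi,box):
    x0,y0,x1,y1=box;h=cv2.cvtColor(im,cv2.COLOR_RGB2HSV);m=cv2.inRange(h,lo,hi)
    k=np.zeros_like(m);k[y0:y1,x0:x1]=m[y0:y1,x0:x1]
    cs=cv2.findContours(k,cv2.RETR_EXTERNAL,cv2.CHAIN_APPROX_NONE)[0]
    return max(cs,key=cv2.contourArea)
E
cat > m.py <<'E'
from h import *
im=bot.camera("top")
h=cv2.cvtColor(im,cv2.COLOR_RGB2HSV)
print(h[205,376],h[195,275],h[195,300],h[195,340])
p=blob(im,(0,90,30),(25,255,255),(345,140,405,270)); r=blob(im,(0,70,30),(30,255,255),(255,160,320,230))
bp=cv2.boxPoints(cv2.minAreaRect(p));br=cv2.boxPoints(cv2.minAreaRect(r))
P=ray("top",bp,.022);print("pin",P.round(4),P.mean(0).round(4))
for z in(0,.026):print("rest",z,ray("top",br,z).round(4).tolist(),ray("top",br,z).mean(0))
print(br,bp)
print("cup",ray("top",[444,191],.03),"bowl",ray("top",[189,216],.05),"co",ray("top",[200,152],.03))
E
python3 m.py
```

```text
[ 14 162  93] [ 16 129 117] [ 15 129 140] [ 18  19 157]
pin [[ 0.4133 -0.1896]
 [ 0.6627 -0.2224]
 [ 0.6577 -0.2628]
 [ 0.4084 -0.2295]] [ 0.5355 -0.2261]
rest 0 [[0.5127, 0.1086], [0.6334, 0.0914], [0.6171, -0.0158], [0.4966, 0.0021]] [0.56492312 0.04655603]
rest 0.026 [[0.5122, 0.1051], [0.6302, 0.0883], [0.6143, -0.0165], [0.4966, 0.001]] [0.56332815 0.04448026]
[[266.9364  211.9133 ]
 [272.86707 173.36417]
 [307.0578  178.62427]
 [301.12714 217.1734 ]] [[363.8923  244.86156]
 [374.09232 163.26155]
 [387.26157 164.9077 ]
 [377.06155 246.5077 ]]
cup [[ 0.57708187 -0.43251396]] bowl [[0.49912432 0.33368057]] co [[0.6949842  0.31164613]]
```

```bash
cat >> h.py <<'E'
from scipy.spatial.transform import Rotation as Ro
G=np.array([.5645,.048]);th=-.142
ex=np.array([np.cos(th),np.sin(th)]);ey=np.array([-ex[1],ex[0]])
def st():
    o=bot.get_obs();q=o["ee_rot"];return o,np.array(o["tcp_pos"]),Ro.from_quat([q[1],q[2],q[3],q[0]])
def go(t):
    o,p,R=st();print("t",o["time_s"],"p",p.round(4),"R",R.as_matrix().round(3).tolist(),"F",np.round(o["ft_force"],1),"j",np.round(o["joints"],2))
    y=R.apply([0,1,0]);a=(np.arctan2(y[1],y[0])-th+np.pi/2)%np.pi-np.pi/2
    print("yaw off groove x",a,"groovefr",((p[:2]-G)@ex).round(4),((p[:2]-G)@ey).round(4),"tool shift mm",(R.inv().apply(np.array(t)-p)*1e3).round(1))
E
python3 -c "
from h import *
t=np.array([.5355,-.2261])-ey*.05;print(t)
go([*t,.2])"
```

```text
[ 0.52842384 -0.27559675]
t 0.15 p [0.2041 0.5903 0.2306] R [[-0.0, 0.327, 0.945], [-0.001, 0.945, -0.327], [-1.0, -0.001, 0.0]] F [-0.   0.2  0.9] j [-1.31  0.41 -0.01  1.6   0.01  1.13 -0.08]
yaw off groove x 1.3800442962448836 groovefr -0.4335 0.4858 tool shift mm [  31.6 -712.4  589.4]
```

```bash
R="0"; python3 -m handwheel '[0.138,0,0,0,0,0,-1, 0.138,0,0,0,0,0,-1, 0.138,0,0,0,0,0,-1, 0.138,0,0,0,0,0,-1, 0.138,0,0,0,0,0,-1]'; python3 -m handwheel '[0.138,0,0,0,0,0,-1, 0.138,0,0,0,0,0,-1, 0.138,0,0,0,0,0,-1, 0.138,0,0,0,0,0,-1, 0.138,0,0,0,0,0,-1]'; python3 -c "
from h import *
go([.5284,-.2756,.2])"
```

```text
time_s: 0.65
tcp_pos: [0.2041, 0.5905, 0.2309]
ee_rot: [0.616, 0.348, 0.616, -0.348]
ft_force: [0.1, 0.8, -0.3]
opening: 0.0125
time_s: 1.15
tcp_pos: [0.2041, 0.5905, 0.2309]
ee_rot: [-0.462, -0.535, -0.462, 0.536]
ft_force: [0.0, 0.2, -0.3]
opening: 0.0001
t 1.15 p [0.2041 0.5905 0.2309] R [[-0.0, 0.989, -0.147], [-0.001, -0.147, -0.989], [-1.0, -0.0, 0.001]] F [ 0.   0.2 -0.3] j [-1.51  0.42  0.27  1.61 -0.12  1.13 -1.36]
yaw off groove x -0.005634242703012937 groovefr -0.4336 0.486 tool shift mm [ 31.5 448.2 808.9]
```

```bash
python3 -m handwheel '[0,0,0,0,22.4,40.4,-1, 0,0,0,0,22.4,40.4,-1, 0,0,0,0,22.4,40.4,-1, 0,0,0,0,22.4,40.4,-1, 0,0,0,0,22.4,40.4,-1]'; python3 -m handwheel '[0,0,0,0,22.4,40.4,-1, 0,0,0,0,22.4,40.4,-1, 0,0,0,0,22.4,40.4,-1, 0,0,0,0,22.4,40.4,-1, 0,0,0,0,22.4,40.4,-1]'; python3 -m handwheel '[0,0,0,0,22.4,40.4,-1, 0,0,0,0,22.4,40.4,-1, 0,0,0,0,22.4,40.4,-1, 0,0,0,0,22.4,40.4,-1, 0,0,0,0,22.4,40.4,-1]'; python3 -m handwheel '[0,0,0,0,22.4,40.4,-1, 0,0,0,0,22.4,40.4,-1, 0,0,0,0,22.4,40.4,-1, 0,0,0,0,22.4,40.4,-1, 0,0,0,0,22.4,40.4,-1]';  python3 -c "
from h import *
go([.5284,-.2756,.017])
cv2.imwrite('pics/w1.png',bot.camera('wrist')[:,:,::-1])"
```

```text
time_s: 1.65
tcp_pos: [0.2868, 0.373, 0.2311]
ee_rot: [-0.463, -0.534, -0.463, 0.534]
ft_force: [0.8, -0.2, -0.1]
opening: 0.0003
time_s: 2.15
tcp_pos: [0.369, 0.1572, 0.2314]
ee_rot: [0.463, 0.534, 0.463, -0.534]
ft_force: [2.2, 0.3, -0.1]
opening: -0.0005
time_s: 2.65
tcp_pos: [0.4513, -0.0584, 0.2316]
ee_rot: [0.463, 0.535, 0.463, -0.534]
ft_force: [0.8, 1.8, -0.3]
opening: -0.0001
time_s: 3.15
tcp_pos: [0.5339, -0.274, 0.2307]
ee_rot: [-0.463, -0.534, -0.464, 0.534]
ft_force: [0.6, 1.2, 1.1]
opening: 0.0
t 3.15 p [ 0.5339 -0.274   0.2307] R [[-0.001, 0.99, -0.141], [0.001, -0.141, -0.99], [-1.0, -0.001, -0.0]] F [0.6 1.2 1.1] j [-0.21  0.47  0.85  1.7  -0.38  1.15  0.6 ]
yaw off groove x 0.0008210005413209487 groovefr 0.0152 -0.3231 tool shift mm [213.7  -5.1   2.4]
```

View pics/w1.png

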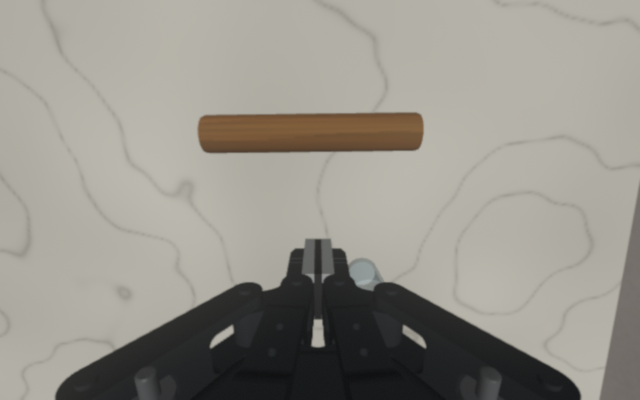

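The wrist view shows the pin spanning columns 199–423 at row 132. The shut fingers are at column 318, about 7 mm off the pin's middle, and the cup is well behind at (362,272). I'll descend behind the pin.

```bash
python3 -m handwheel '[0,0,0,42,-6,2,-1, 0,0,0,42,0,0,-1, 0,0,0,42,0,0,-1, 0,0,0,42,0,0,-1, 0,0,0,45,0,0,-1]'; python3 -m handwheel '[0,0,0,0,0,0,-1, 0,0,0,0,0,0,-1, 0,0,0,0,0,-6,-1, 0,0,0,0,0,-6,-1, 0,0,0,0,0,-4,-1]';  python3 -c "
from h import *
go([.5284,-.2756,.017])
cv2.imwrite('pics/w2.png',bot.camera('wrist')[:,:,::-1])"; python3 m.py
```

```text
time_s: 3.7
tcp_pos: [0.5272, -0.2735, 0.0168]
ee_rot: [0.463, 0.534, 0.463, -0.534]
ft_force: [1.6, 0.4, -0.4]
opening: 0.0002
time_s: 4.2
tcp_pos: [0.5308, -0.2571, 0.0201]
ee_rot: [0.464, 0.535, 0.463, -0.533]
ft_force: [0.6, 0.6, -0.0]
opening: -0.0
t 4.2 p [ 0.5308 -0.2571  0.0201] R [[0.003, 0.99, -0.141], [-0.0, -0.141, -0.99], [-1.0, 0.003, -0.0]] F [ 0.6  0.6 -0. ] j [-0.09  0.7   0.65  1.89 -0.61  0.75  0.76]
yaw off groove x 0.0009999237207358735 groovefr 0.0098 -0.3068 tool shift mm [ 3.1  0.2 18.6]
[ 14 162  99] [ 16 127 135] [ 15 128 160] [ 18  19 179]
pin [[ 0.4887 -0.1948]
 [ 0.6629 -0.2183]
 [ 0.6576 -0.2598]
 [ 0.4836 -0.2358]] [ 0.5732 -0.2272]
rest 0 [[0.5127, 0.1086], [0.6334, 0.0914], [0.6171, -0.0156], [0.4966, 0.0023]] [0.56494084 0.04667321]
rest 0.026 [[0.5122, 0.1051], [0.6302, 0.0883], [0.6143, -0.0163], [0.4966, 0.0013]] [0.56334547 0.0445948 ]
[[266.93643 211.9133 ]
 [272.8671  173.36417]
 [306.9827  178.61273]
 [301.05203 217.16187]] [[365.4289  219.92632]
 [372.74927 163.19347]
 [386.26617 164.93758]
 [378.9458  221.67043]]
cup [[ 0.57708187 -0.43251396]] bowl [[0.49912432 0.33368057]] co [[0.6949842  0.31164613]]
```

View pics/w2.png

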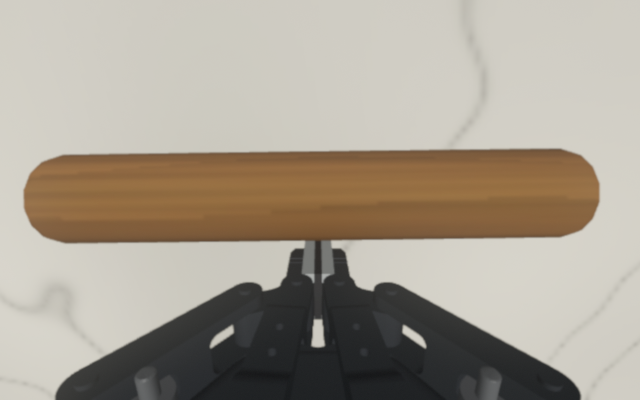

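The wrist view shows the shut fingertips at (318,242), directly behind the pin and within about 3 mm of its middle. The pin's axis is within 0.01 rad of square to the push. The TCP crept up 3 mm, so I'll lower it and push.

```bash
python3 -m handwheel '[0,0,0,4,0,1,-1, 0,0,0,0,0,-3,-1, 0,0,0,0,0,-5,-1, 0,0,0,0,0,-6,-1, 0,0,0,0,0,-6,-1]'; python3 -m handwheel '[0,0,0,0,0,-6,-1, 0,0,0,0,0,-6,-1, 0,0,0,0,0,-6,-1, 0,0,0,0,0,-6,-1, 0,0,0,0,0,-6,-1]';  python3 -c "
from h import *
go([.5284,-.2756,.016])"; python3 m.py | sed -n '2,5p'
```

```text
time_s: 4.8
tcp_pos: [0.5321, -0.2384, 0.0142]
ee_rot: [0.463, 0.534, 0.463, -0.534]
ft_force: [0.5, -0.6, -0.5]
opening: 0.0001
time_s: 5.3
tcp_pos: [0.5364, -0.2088, 0.0143]
ee_rot: [0.463, 0.534, 0.463, -0.534]
ft_force: [0.6, -0.8, 0.5]
opening: 0.0001
t 5.3 p [ 0.5364 -0.2088  0.0143] R [[0.0, 0.99, -0.141], [0.0, -0.141, -0.99], [-1.0, 0.0, -0.0]] F [ 0.6 -0.8  0.5] j [-0.18  0.69  0.65  1.93 -0.62  0.73  0.7 ]
yaw off groove x 9.270011262652034e-05 groovefr 0.0085 -0.2582 tool shift mm [-1.7  1.5 67.3]
pin [[ 0.522  -0.1532]
 [ 0.6689 -0.1721]
 [ 0.6639 -0.213 ]
 [ 0.517  -0.1938]] [ 0.5929 -0.183 ]
```

```bash
python3 -m handwheel '[0,0,0,-1,0,-7,-1, 0,0,0,-1,0,-7,-1, 0,0,0,0,0,-7,-1, 0,0,0,0,0,-7,-1, 0,0,0,0,0,-7,-1]'; python3 -m handwheel '[0,0,0,0,0,-7,-1, 0,0,0,0,0,-7,-1, 0,0,0,0,0,-7,-1, 0,0,0,0,0,-7,-1, 0,0,0,0,0,-7,-1]'; python3 -m handwheel '[0,0,0,0,0,-7,-1, 0,0,0,0,0,-7,-1, 0,0,0,0,0,-7,-1, 0,0,0,0,0,-7,-1, 0,0,0,0,0,-7,-1]';  python3 -c "
from h import *
go([.5284,-.2756,.016])
cv2.imwrite('pics/w3.png',bot.camera('wrist')[:,:,::-1])"
```

```text
time_s: 5.85
tcp_pos: [0.5414, -0.174, 0.0163]
ee_rot: [0.463, 0.534, 0.463, -0.534]
ft_force: [-0.2, -0.4, 1.5]
opening: 0.0004
time_s: 6.35
tcp_pos: [0.5463, -0.1395, 0.0163]
ee_rot: [0.463, 0.534, 0.463, -0.534]
ft_force: [0.9, -0.8, -0.2]
opening: 0.0003
time_s: 6.85
tcp_pos: [0.5512, -0.1048, 0.0163]
ee_rot: [0.463, 0.534, 0.463, -0.534]
ft_force: [-0.6, -0.2, 0.1]
opening: 0.0001
t 6.85 p [ 0.5512 -0.1048  0.0163] R [[-0.0, 0.99, -0.142], [0.0, -0.142, -0.99], [-1.0, -0.0, -0.0]] F [-0.6 -0.2  0.1] j [-0.38  0.68  0.66  1.96 -0.63  0.72  0.53]
yaw off groove x 8.687002508667163e-06 groovefr 0.0085 -0.1532 tool shift mm [  0.3   1.6 172.3]
```

View pics/w3.png

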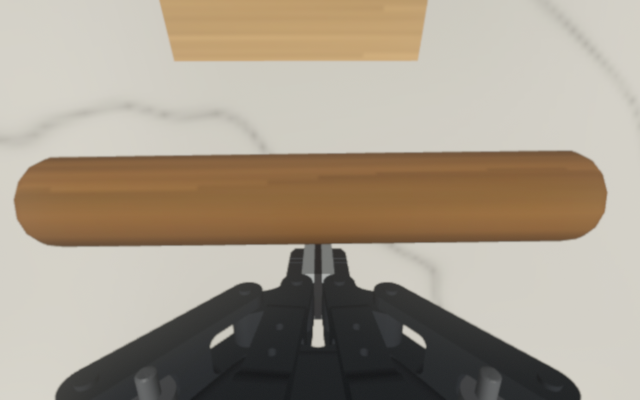

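The pin is still square, spanning columns 15–607 against the rest's ramp edge at 174–418. That puts it about 7 mm off-centre, so I'll keep pushing.

```bash
python3 -m handwheel '[0,0,0,0,0,-7,-1, 0,0,0,0,0,-7,-1, 0,0,0,0,0,-7,-1, 0,0,0,0,0,-7,-1, 0,0,0,0,0,-7,-1]'; python3 -m handwheel '[0,0,0,0,0,-6,-1, 0,0,0,0,0,-6,-1, 0,0,0,0,0,-6,-1, 0,0,0,0,0,-6,-1, 0,0,0,0,0,-6,-1]';  python3 -c "
from h import *
go([.5284,-.2756,.016])
cv2.imwrite('pics/w4.png',bot.camera('wrist')[:,:,::-1])"
```

```text
time_s: 7.4
tcp_pos: [0.5562, -0.0701, 0.0163]
ee_rot: [0.463, 0.534, 0.463, -0.534]
ft_force: [0.4, -0.6, 0.6]
opening: 0.0001
time_s: 7.9
tcp_pos: [0.5605, -0.0412, 0.0164]
ee_rot: [-0.463, -0.534, -0.463, 0.534]
ft_force: [-0.8, -3.5, 2.2]
opening: 0.0001
t 7.9 p [ 0.5605 -0.0412  0.0164] R [[0.0, 0.99, -0.142], [-0.001, -0.142, -0.99], [-1.0, 0.0, 0.001]] F [-0.8 -3.5  2.2] j [-0.5   0.68  0.67  1.96 -0.63  0.72  0.42]
yaw off groove x -0.00028817641417000495 groovefr 0.0086 -0.0888 tool shift mm [  0.5   1.5 236.6]
```

View pics/w4.png

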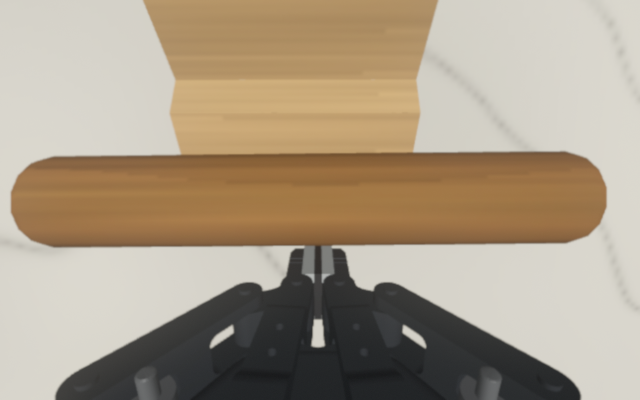

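The pin is square on the ramp and the push force is about 3.5 N. I'll push on over the crest.

```bash
python3 -m handwheel '[0,0,0,-1,0,-5,-1, 0,0,0,0,0,-5,-1, 0,0,0,0,0,-5,-1, 0,0,0,0,0,-5,-1, 0,0,0,0,0,-5,-1]'; python3 -m handwheel '[0,0,0,0,0,-4,-1, 0,0,0,0,0,-4,-1, 0,0,0,0,0,-4,-1, 0,0,0,0,0,-4,-1, 0,0,0,0,0,-4,-1]';  python3 -c "
from h import *
go([.5284,-.2756,.016])
cv2.imwrite('pics/w5.png',bot.camera('wrist')[:,:,::-1])"
```

```text
time_s: 8.45
tcp_pos: [0.5639, -0.0157, 0.0172]
ee_rot: [-0.463, -0.534, -0.463, 0.534]
ft_force: [1.0, -2.3, 1.4]
opening: -0.0003
time_s: 8.95
tcp_pos: [0.5667, 0.0046, 0.0172]
ee_rot: [0.463, 0.534, 0.464, -0.534]
ft_force: [0.1, -0.1, -0.2]
opening: -0.0001
t 8.95 p [0.5667 0.0046 0.0172] R [[-0.0, 0.99, -0.141], [0.001, -0.141, -0.99], [-1.0, -0.0, -0.001]] F [ 0.1 -0.1 -0.2] j [-0.58  0.69  0.68  1.95 -0.64  0.73  0.34]
yaw off groove x 0.0005763053429350684 groovefr 0.0084 -0.0427 tool shift mm [  1.    1.5 282.8]
```

View pics/w5.png

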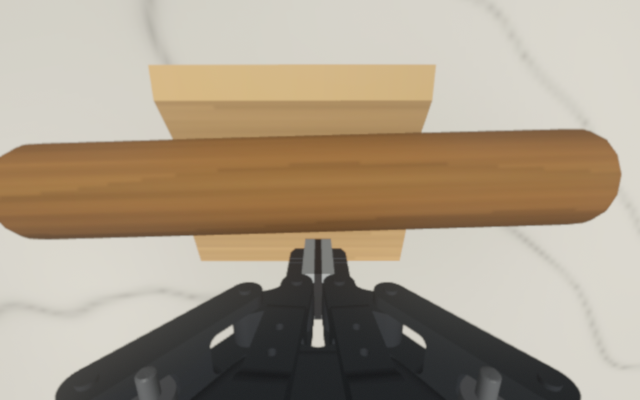

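The pin has gone over the crest and left the fingers, and is slightly skewed (about 0.025 rad), perhaps still settling. I'll back off and let it come to rest.

```bash
python3 -m handwheel '[0,0,0,0,0,5,-1, 0,0,0,0,0,10,-1, 0,0,0,0,0,10,-1, 0,0,0,0,0,0,-1, 0,0,0,0,0,0,-1]';  python3 -c "
from h import *
go([.5284,-.2756,.016])
im=bot.camera('wrist');cv2.imwrite('pics/w6.png',im[:,:,::-1])
c=blob(im,(0,110,30),(25,255,255),(0,0,640,400));print(cv2.minAreaRect(c))"
```

```text
time_s: 9.5
tcp_pos: [0.5631, -0.0221, 0.0174]
ee_rot: [0.463, 0.535, 0.463, -0.535]
ft_force: [-0.2, 0.7, 0.6]
opening: 0.0003
t 9.5 p [ 0.5631 -0.0221  0.0174] R [[0.0, 0.99, -0.143], [0.0, -0.143, -0.99], [-1.0, 0.0, -0.0]] F [-0.2  0.7  0.6] j [-0.53  0.68  0.67  1.96 -0.63  0.73  0.38]
yaw off groove x -0.0017267166660519528 groovefr 0.0086 -0.0696 tool shift mm [  1.4   1.9 255.8]
((319.5, 102.5), (141.0, 639.0), 90.0)
```

View pics/w6.png

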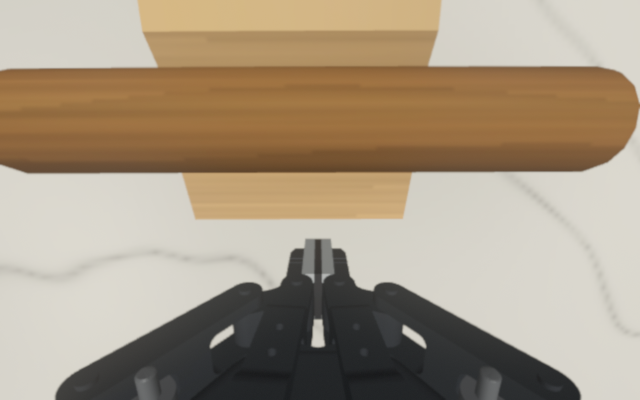

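The pin now lies parallel to the rest's edges (level at rows 68–172) and down in the groove, with the fingers clear. I'll move back and up, then check the final position from above.

```bash
python3 -m handwheel '[0,0,0,0,0,25,-1, 0,0,0,0,0,35,-1, 0,0,0,-40,0,20,-1, 0,0,0,-45,0,0,-1, 0,0,0,-45,0,0,-1]'; python3 -m handwheel '[0,0,0,0,0,40,-1, 0,0,0,0,0,40,-1, 0,0,0,0,0,40,-1, 0,0,0,0,0,0,-1, 0,0,0,0,0,0,-1]'
cat > f.py <<'E'
from h import *
go([.5284,-.2756,.016])
im=bot.camera("top");cv2.imwrite("pics/t9.png",cv2.resize(im[120:270,150:470,::-1],None,fx=2.5,fy=2.5))
p=blob(im,(0,143,30),(25,255,255),(240,130,330,270));r=cv2.boxPoints(cv2.minAreaRect(p));P=ray("top",r,.028)
d=P-G;print("pin in groove frame",np.c_[d@ex,d@ey].round(4).tolist(),(d@ex).mean(),(d@ey).mean())
E
python3 f.py
```

```text
time_s: 10.05
tcp_pos: [0.5512, -0.1013, 0.1485]
ee_rot: [-0.463, -0.534, -0.463, 0.535]
ft_force: [0.6, 0.6, -0.6]
opening: 0.0
time_s: 10.55
tcp_pos: [0.5346, -0.22, 0.1473]
ee_rot: [0.463, 0.535, 0.463, -0.535]
ft_force: [0.2, -0.1, -0.5]
opening: -0.0002
t 10.55 p [ 0.5346 -0.22    0.1473] R [[0.0, 0.99, -0.144], [0.0, -0.144, -0.99], [-1.0, 0.0, -0.0]] F [ 0.2 -0.1 -0.5] j [-0.28  0.53  0.82  1.84 -0.46  0.97  0.59]
yaw off groove x -0.002302096535474085 groovefr 0.0083 -0.2696 tool shift mm [131.3   1.9  55.9]
pin in groove frame [[-0.1179, 0.0216], [0.1294, 0.0222], [0.1291, -0.0199], [-0.1181, -0.0199]] 0.0056257540266718385 0.0010134263549376951
```

View pics/t9.png

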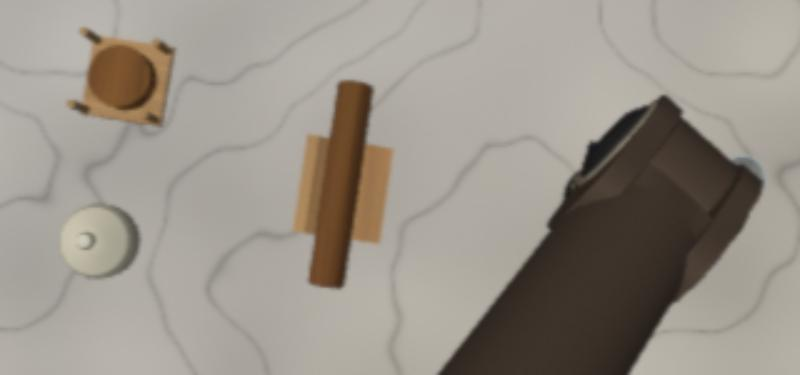

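The top view shows the pin seated in the groove and sticking out at both ends of the rest. It measures x = +6 mm, y = +1 mm and is parallel to the groove. The bowl and coasters have not moved, and the arm is clear.

```bash
python3 f.py | tail -1; python3 -c "
from workcell import bot
print(bot.job_done())"
```

```text
pin in groove frame [[-0.118, 0.0206], [0.1292, 0.0229], [0.1293, -0.0188], [-0.1179, -0.0205]] 0.005652454719227401 0.0010480316712120127
the job is handed in; nothing more can be done
None
```

The rolling pin is in the V groove, and I handed the job in at about 10.6 s of the 45 s allowed. I pushed it from behind with the shut fingers, rolling it along the counter, up the ramp and over the crest. I then backed the arm away and up. The highest force I read at the end of a move was about 4 N.

- **Pin position:** two top-camera readings agreed. The pin's centre is about 6 mm along the groove and 1 mm across it, with its axis within about 0.01 rad of the groove. It sticks out at both ends of the rest and was not moving between the readings.
- **Clearance:** the arm was free of contact, with the tool about 0.15 m up and roughly 0.27 m behind the groove.
- **Other objects:** the bowl and coasters look undisturbed. The cup was partly hidden by the arm in the last view, so I did not re-measure it, but nothing came near it.
- **Not measured directly:** I did not measure the pin's seated height. I judged it from the pin dropping off the crest, lying parallel to the rest and sitting on the groove's middle line.

No check failed. The pin looked skewed by about 0.025 rad just as it went over the crest, but the next picture showed it had straightened.

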